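# Prop the raised hood of a bench incubator

### The job

One of the two bench incubators stands with its hood raised, held only by its stiff hinge. Swing that incubator's steel prop rod up, past upright, into the socket on the side of the hood so that it stays there by itself, and let go. Leave the hood raised as it is, and leave the closed incubator's rod lying.

Things in the scene. Friction and masses are not known exactly. Their poses are not given: they have to be found in the camera images.
- open_unit: The incubator with the raised hood, at the left of the work area: a grey box 310 (x) x 240 (y) x 118 mm with a white front panel. Origin: centre of its underside on the bench. Own axes: -x is its front (towards the robot), +x its back where the hood hinges, -y the side that carries the prop rod (the robot's right), z up.
- hood (a joint): Angle of its hood (rad) about a level hinge along the unit's y, 150 mm behind the origin, 120 mm up. 0 closed; starts near 0.62; the stiff hinge keeps it where it is (some 7 N at the front edge moves it). A white and grey shell 305 x 240 x 50 mm; its raised front edge is up to 0.35 m above the bench. Save for the socket it stays 18 mm to the +y side of the rod's plane.
- prop_rod (a joint): Angle of the prop rod (rad). 0: lying level, pointing to the unit's back (+x). Grows as it swings up about a level axis along the unit's y: 1.57 upright, about 1.83 (105 degrees) with its end in the socket, leaning to the unit's front. The pivot turns freely: let go before upright it falls back to 0; let go past upright it falls forward by its own weight into the socket.
- rod_pivot (a point): Centre of the rod's pivot on the -y side of the open unit: in the unit's frame 20 mm to the front of the origin, 138 mm to -y, 100 mm up. The rod is a round steel bar 10 mm thick, 200 mm from pivot to the ball at its end.
- rod_handle (a point): Where to hold the rod: its handle, a level round cross pin 10 mm thick, 130 mm along the rod from the pivot, sticking out 85 mm to the unit's -y side. The point is on the pin's axis 55 mm out from the rod; gripped here straight from above, fingers closing along the unit's x, the hand clears the hood and the pin may turn in the fingers. Height: 100 mm lying, about 225 mm seated; free below.
- rod_tip (a point): Centre of the 12 mm ball at the free end of the rod, 200 mm from the pivot.
- socket (a point): Where the centre of the rod's ball comes to lie in the socket: a steel pocket 30 mm long on the -y side of the hood near its front edge, open below and to the back, with a roof (8 mm above the ball) and an upright stop at its front end that the ball leans on. About 293 mm above the bench.
- other_rod (a joint): Angle of the like rod on the closed incubator at the right of the work area (same shape, hood down, 170 mm high, a white well plate on top). It lies at 0 and is to be left lying.

How it is judged:
By the outcome, as a careful person would: the job done as asked, in the order asked, and still so for the second after the job is handed in, with the robot touching nothing.
It also fails if it takes over 40 s, if anything falls off the work surface, if the arm or the gripper's body presses on something with over 40 N, if the wrist force passes 120 N, or if a joint passes its speed limit or range.

### The arm

A 6-joint arm with a two-finger parallel gripper is mounted at the origin on the work surface. World frame = base frame: x ahead of the robot, y to its left, z up, the work surface at z = 0. Lengths are in mm, angles in rad, forces in N, time in s.
With the tool pointing down it reaches from about 275 to 750 mm from the base axis. Payload 10.2 kg.
Tool frame: the origin (TCP) lies where the fingers leave the gripper's body, on its centre line; the fingertips stand 73 mm ahead of it and the grasp point (between the pads) lies 54 mm ahead of it; z points along the fingers, y is the line along which they close (so a half turn about z gives the same grasp; the last joint's range is limited). The gripper opens to 85 mm and grips with 20 to 120 N. Pads are 22 mm wide; open, the fingers measure 114 mm over their backs; the gripper's body (76 mm by 85 mm) begins 54 mm behind the grasp point. The pads swing forward as they close: fully open they stand 13 mm farther back than shut.
Start: joints at [1.027, 0.313, 1.498, -0, 1.331, -0.223], TCP at [165.559, 498.219, 303.894] pointing down, gripper open.
Joint ranges: [-2.94, 2.94], [-0.97, 2.17], [0.19, 2.56], [-1.23, 4.37], [0.02, 3.11], [-2.88, 2.88]. Speed limits (rad/s): [2.39, 2.39, 3.01, 3.14, 3.14, 3.14].

### API

Orientations are given as a unit quaternion [w, x, y, z].
In Python, from rig import ctrl gives the robot as it stands.
- The arm moves only by the shell command python3 -m creep 'ROWS' [OPENING] [FORCE]. ROWS is JSON, a list that holds one entry, the list of rows, each a list of 6 numbers: the shift along the world's x, y, z in units of 25 mm (1.0 is 25 mm), then the turn, a rotation vector about the world's x, y, z in units of 5 degrees (1.0 is 5 degrees). In form: [[[x, y, z, ax, ay, az], ...]]. A call has 1 to 20 rows; each row is the pose to reach, as a shift and turn from the pose commanded when the call began; what a row does not reach only later rows make up. A row lasts 1/12 s, in which the tool goes at most 41.7 mm and 7.16 degrees, less where a joint would pass 70% of its speed; a pose out of reach is approached as far as the arm can. A call with a gripper value outside its range is refused whole. OPENING is the finger opening in mm, from 0 to 85.4, set as the call begins (- or left out, the last holds). The fingers move at their own pace and stop on an object; FORCE is the grip in N (left out, the last holds). Time passes only in rows, so rows that repeat a pose let the fingers close. It gives the time, the measured TCP pose, the force, the opening and the grip force at its end, in the units of the state.
- ctrl.sense(): the state, without advancing time (a new reading comes with each control period).
- ctrl.capture(name): name is "scene" or "top" or "wrist"; returns a dict with "image" (480x640x3 uint8, red, green, blue), "fx", "fy", "cx", "cy" (pixels), "R" (3x3) and "t" (3): a world point X has camera coordinates R X + t. Camera axes: x right, y down, z forward; pixel columns grow to the right and rows downward; lengths in mm; the calibration is good to about 2 mm. A picture is of the moment at which its call begins. There is no depth.
- ctrl.finish_job(): hands the job in; it is judged then, once.
The state is a dict: "time_s": time; "joints": joint angles; "dq": joint speeds; "tau": joint torques, N m; "eef_pos": TCP position; "ee_rot": TCP orientation; "force": force on the tool from outside, world axes, zero at the start; "wrist_torque": the same for the moment, N m; "grip_width": opening from 0.0 (shut) to 1.0 (fully open); "grip_force": force on a finger pad.
Only numpy, scipy, OpenCV 4.12 (cv2) and the standard library are available. Lean on these libraries where they do the work, as an engineer would, in place of code of your own. Each camera call takes 0.05 s, during which the arm holds its last target. There are 200 camera calls.

## Working session

There is one attempt and no reset: what is moved stays moved. The work goes in short steps, Python scripts to look and compute and a shell command to move; the robot and the scene stay as the last step left them, time stands still between calls to the robot, and variables do not carry over. Pictures are saved under pics/ and viewed, at most 10 in all, crops included, and the job is handed in when it is done.

```bash
mkdir -p pics
python3 - <<'E'
from rig import ctrl
import cv2,json
for n in("scene","top"):
    c=ctrl.capture(n);cv2.imwrite(f"pics/{n}0.png",c["image"][:,:,::-1]);print(n,c["fx"],c["cx"],c["cy"],c["R"],c["t"])
s=ctrl.sense();print(s)
E
```

```text
scene 523.9499360488003 322.62729059134233 239.04022079656664 [[-2.54362229e-01  9.67108957e-01 -3.47778373e-04]
 [ 9.18623597e-01  2.41497484e-01 -3.12745347e-01]
 [-3.02374839e-01 -7.98700811e-02 -9.49836947e-01]] [ 263.78907132 -486.76673205 1426.90639215]
top 614.1798150849796 311.1766799193728 236.99505689570933 [[ 0.01359469 -0.99982706  0.01268986]
 [-0.98775372 -0.01540109 -0.15525915]
 [ 0.15542774 -0.01042375 -0.98779227]] [-107.01510543  594.29698982 1428.78346208]
{'time_s': 0.1, 'joints': array([ 1.02655872e+00,  3.13372230e-01,  1.49834388e+00, -2.12117365e-05,
        1.33101999e+00, -2.23423574e-01]), 'dq': array([-6.48029410e-04, -1.68451666e-03, -1.17930504e-03,  6.05037277e-04,
       -5.12672014e-05, -3.75375777e-04]), 'tau': array([ 1.40584423e-03, -4.12904871e+01, -2.60144001e+01, -1.87735641e-04,
        3.06030204e-03,  2.56756493e-05]), 'eef_pos': array([165.50100868, 498.07449127, 303.40991229]), 'ee_rot': array([-2.04543865e-04,  1.59717493e-01,  9.87162598e-01, -5.33978507e-04]), 'force': array([ 0.39443208,  0.01392225, -0.30233136]), 'wrist_torque': array([-0.05133855,  0.05043203,  0.00218855]), 'grip_force': 0.0, 'grip_width': 1.0014277830825846}
```

View pics/scene0.png

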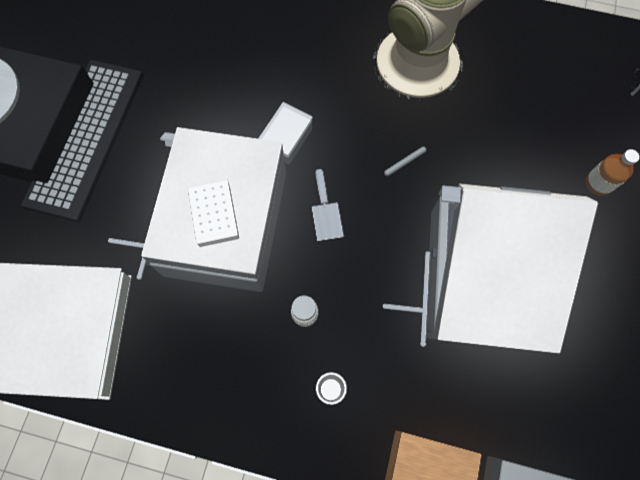

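View pics/top0.png

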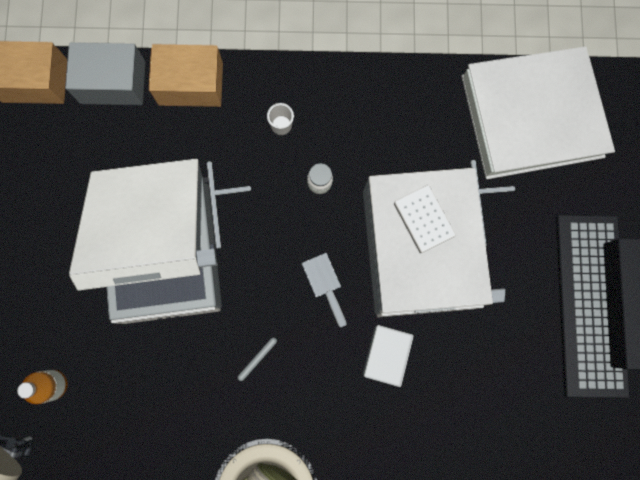

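The scene view shows the open unit on the right: rod (428,253)–(424,345), pin (385,306)–(424,309), socket about (451,194). The top view shows it on the left: rod (218,246)–(210,164), pin (215,192)–(250,188), socket about (206,258). Next I'll enlarge both views for exact pixels.

Run:
```python
import cv2,numpy as np
a=cv2.imread("pics/scene0.png")[175:355,370:480];b=cv2.imread("pics/top0.png")[150:330,160:260]
im=np.hstack([cv2.resize(x,None,fx=3.3,fy=3.3,interpolation=cv2.INTER_CUBIC) for x in(a,b)])
im=np.clip(im.astype(float)*1.3,0,255);print(im.shape);cv2.imwrite("pics/crop0.png",im)
```

```text
(594, 693, 3)[ WARN:0@0.028] global loadsave.cpp:1063 imwrite_ Unsupported depth image for selected encoder is fallbacked to CV_8U.
```

View pics/crop0.png

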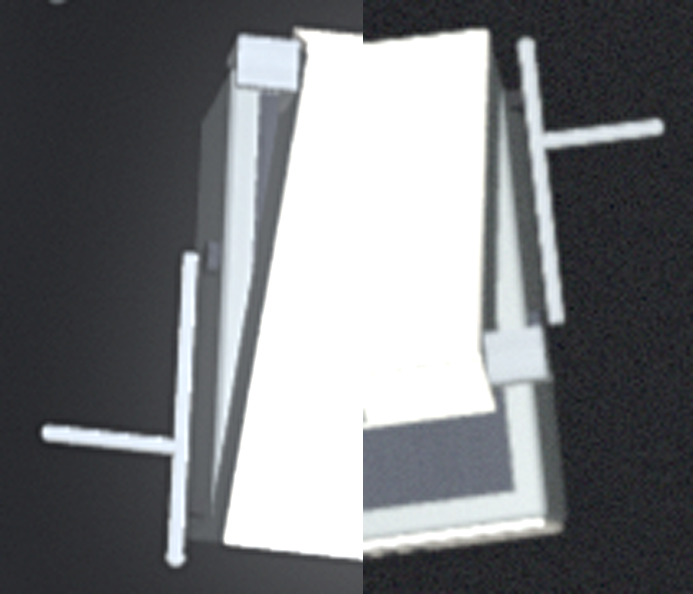

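The crop shows, for scene, pin end (43,433), root (177,446), tip (176,559), pivot about (190,258). For top it shows pin end (662,126), root (543,141), tip (526,44), pivot about (557,318). The socket roof is visible in both views, so I'll triangulate.

```bash
cat > h.py <<'E'
import numpy as np
from rig import ctrl
def ray(c,u,v):
    R=np.array(c["R"]);t=np.array(c["t"])
    d=R.T@np.array([(u-c["cx"])/c["fx"],(v-c["cy"])/c["fy"],1]);return -R.T@t,d/np.linalg.norm(d)
def tri(rs):
    A=0;b=0
    for o,d in rs:
        P=np.eye(3)-np.outer(d,d);A=A+P;b=b+P@o
    X=np.linalg.solve(A,b);return X,[np.linalg.norm(np.cross(X-o,d)) for o,d in rs]
E
python3 - <<'E'
from h import *
S=ctrl.capture("scene");T=ctrl.capture("top")
s=lambda x,y:ray(S,370+(x+.5)/3.3-.5,175+(y+.5)/3.3-.5)
t=lambda x,y:ray(T,160+(x-363+.5)/3.3-.5,150+(y+.5)/3.3-.5)
np.set_printoptions(precision=1,suppress=True)
P={}
for n,a,b in [("end",(43,433),(662,126)),("root",(177,446),(543,141)),("tip",(176,559),(526,44)),("piv",(190,256),(557,320)),
 ("roofFL",(299,38),(490,385)),("roofFR",(237,37),(550,378)),("roofBR",(238,88),(542,325)),("roofBL",(299,90),(485,333))]:
    X,e=tri([s(*a),t(*b)]);P[n]=X;print(n,X,e)
r=P["tip"]-P["piv"];p=P["end"]-P["root"]
print(np.linalg.norm(r),np.degrees(np.arctan2(r[1],r[0])),np.linalg.norm(p),np.degrees(np.arctan2(p[1],p[0])))
E
```

```text
end [704.4  46.7  89.3] [np.float64(0.772651521664205), np.float64(0.7726515216642078)]
root [691.3 131.6  92.2] [np.float64(0.0016076345724581967), np.float64(0.001607634572431336)]
tip [762.4 145.8  91.9] [np.float64(0.6536482498381817), np.float64(0.6536482498382054)]
piv [562.8 115.8  92.1] [np.float64(1.0260532350149472), np.float64(1.0260532350150142)]
roofFL [493.7 124.  304.6] [np.float64(1.0248000998215367), np.float64(1.0248000998215478)]
roofFR [499.1  90.1 298.6] [np.float64(0.416733135375017), np.float64(0.4167331353749956)]
roofBR [530.7  96.  300.4] [np.float64(0.2127507665256186), np.float64(0.21275076652564326)]
roofBL [524.8 129.  304.1] [np.float64(0.4031895652392734), np.float64(0.40318956523921995)]
201.87847083174043 8.549944909520528 85.89981341216303 -81.2362955881621
```

Yaw is about 8.6°, the rod measures 202 mm and the pin 86 mm, so the sizes match. The measured height is about 92 mm against 100 stated, which I'll refine with the wrist camera. Now I'll move around the front of the unit to its right side.

```bash
python3 -m creep '[[[5.4,-9.9,1.4,0,0,-6],[5.4,-9.9,1.4,0,0,-6],[5.4,-9.9,1.4,0,0,-6],[5.4,-9.9,1.4,0,0,-6],[5.4,-9.9,1.4,0,0,-6],[5.4,-9.9,1.4,0,0,-6],[5.4,-9.9,1.4,0,0,-6],[5.4,-9.9,1.4,0,0,-6],[6.2,-18.7,1.4,0,0,-12.6],[6.2,-18.7,1.4,0,0,-12.6],[6.2,-18.7,1.4,0,0,-12.6],[6.2,-18.7,1.4,0,0,-12.6],[6.2,-18.7,1.4,0,0,-12.6],[6.2,-18.7,1.4,0,0,-12.6],[6.2,-18.7,1.4,0,0,-12.6]]]' 85 && python3 -m creep '[[[13,-0.4,-0.4,0,0,0],[13,-0.4,-0.4,0,0,0],[13,-0.4,-0.4,0,0,0],[13,-0.4,-0.4,0,0,0],[13,-0.4,-0.4,0,0,0],[13,-0.4,-0.4,0,0,0],[13,-0.4,-0.4,0,0,0],[13,-0.4,-0.4,0,0,0],[13,-0.4,-0.4,0,0,0],[13,-0.4,-0.4,0,0,0]]]'
python3 - <<'E'
from h import *
import cv2
c=ctrl.capture("wrist");np.savez("w1.npz",**c);cv2.imwrite("pics/w1.png",c["image"][:,:,::-1]);print(ctrl.sense())
E
```

```text
time_s: 1.45
eef_pos: [320.8, 28.5, 338.8]
ee_rot: [0.0, 0.654, 0.756, -0.0]
force: [-0.3, 1.5, 0.1]
grip_width: 0.995
grip_force: 0.0
time_s: 2.28
eef_pos: [646.3, 22.5, 326.6]
ee_rot: [-0.001, 0.651, 0.759, -0.001]
force: [-0.6, -0.1, 0.6]
grip_width: 0.995
grip_force: 0.0
{'time_s': 2.3333, 'joints': array([-1.46500087e-01,  5.79543538e-01,  1.03886157e+00,  1.80185793e-04,
        1.52493231e+00, -2.98623618e-01]), 'dq': array([-9.01536556e-03, -5.64602000e-02,  2.96894926e-02, -2.16998658e-03,
        5.77007182e-05, -5.32195846e-03]), 'tau': array([-3.54690626e-01, -5.13811505e+01, -2.76720625e+01, -2.73079131e-03,
       -3.54603922e-02,  1.59880961e-02]), 'eef_pos': array([645.41216157,  22.35729567, 327.96033753]), 'ee_rot': array([-7.85836447e-04,  6.51333320e-01,  7.58791234e-01, -3.89381744e-04]), 'force': array([ 0.17851687, -0.32605376,  0.33871373]), 'wrist_torque': array([-0.01016414,  0.00348279, -0.03627077]), 'grip_force': 0.0, 'grip_width': 0.9953136682894511}
```

View pics/w1.png

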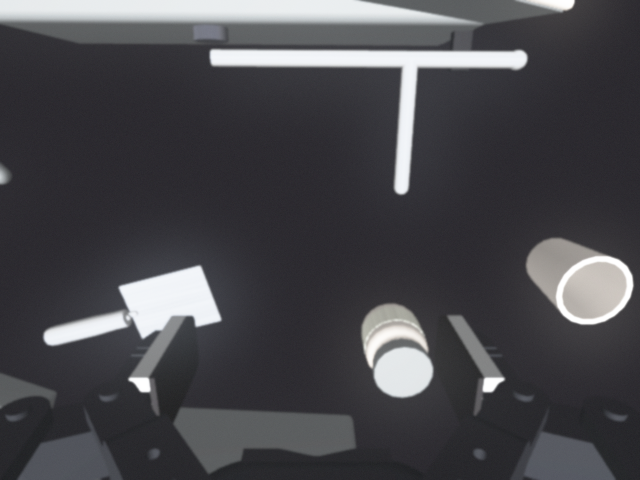

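The wrist view shows the rod clearly: pivot end (212,58), tip ball (519,60), pin root (409,59), pin end (401,187). I'll combine it with the other two views.

Run:
```python
from h import *
S=ctrl.capture("scene");T=ctrl.capture("top");W=dict(np.load("w1.npz"))
s=lambda x,y:ray(S,370+(x+.5)/3.3-.5,175+(y+.5)/3.3-.5)
t=lambda x,y:ray(T,160+(x-363+.5)/3.3-.5,150+(y+.5)/3.3-.5)
np.set_printoptions(precision=1,suppress=True)
for n,a,b,w in [("end",(43,433),(662,126),(401,190)),("root",(177,446),(543,141),(409,59)),("tip",(176,559),(526,44),(519,60)),("piv",(190,256),(557,320),(212,58))]:
    k=[s(*a),t(*b),ray(W,*w)]
    for q in (k,k[:2],k[1:],k[::2]): X,e=tri(q);print(n,X,np.array(e))
    for z in(92,100):o,d=k[2];print(z,o+d*(z-o[2])/d[2])
```

```text
end [705.2  47.3  89.7] [1.6 0.9 2. ]
end [704.4  46.7  89.3] [0.8 0.8]
end [706.6  47.9  85.2] [1.2 1.2]
end [705.7  47.3  91.3] [1.7 1.7]
92 [706.3  48.9  92. ]
100 [704.4  50.3 100. ]
root [691.6 133.6  92.4] [2.1 2.1 4.1]
root [691.3 131.6  92.2] [0. 0.]
root [709.4 146.1   7.7] [2.2 2.2]
root [691.8 134.4  93.8] [3.1 3.1]
92 [692.3 137.8  92. ]
100 [690.8 136.8 100. ]
tip [762.8 146.   96.3] [1.6 1.5 2.1]
tip [762.4 145.8  91.9] [0.7 0.7]
tip [756.2 143.9 114.5] [1.1 1.1]
tip [763.4 145.9  97.9] [1.6 1.6]
92 [766.  148.5  92. ]
100 [762.6 147.2 100. ]
piv [562.1 116.5  93. ] [2.  0.5 2.1]
piv [562.8 115.8  92.1] [1. 1.]
piv [561.9 117.   97.1] [0.9 0.9]
piv [552.2 119.3  60.1] [0.7 0.7]
92 [560.4 118.1  92. ]
100 [562.4 117.7 100. ]
```

Height is about 95–98 mm. I'll grip about 62 mm out from the rod, at (700.5, 72), with the TCP at z 151: a shift of (55, 50, −177) from here. I'll go over it, then down, then close.

```bash
python3 -m creep '[[[1.1,1,0,0,0,0],[2.2,2,0,0,0,0],[2.2,2,-1.4,0,0,0],[2.2,2,-2.8,0,0,0],[2.2,2,-4.2,0,0,0],[2.2,2,-5.4,0,0,0],[2.2,2,-6.4,0,0,0],[2.2,2,-7.1,0,0,0],[2.2,2,-7.1,0,0,0],[2.2,2,-7.1,0,0,0],[2.2,2,-7.1,0,0,0]]]' 85
python3 - <<'E'
from h import *
import cv2
a=ctrl.capture("wrist")["image"];b=ctrl.capture("scene")["image"][150:390,320:480]
b=cv2.resize(b,(320,480));cv2.imwrite("pics/w2.png",cv2.hconcat([a,b])[:,:,::-1][:, 160:])
E
```

```text
time_s: 3.35
eef_pos: [700.9, 70.9, 154.1]
ee_rot: [0.001, 0.652, 0.758, 0.001]
force: [-0.0, 0.3, -0.3]
grip_width: 0.994
grip_force: 0.0
```

View pics/w2.png

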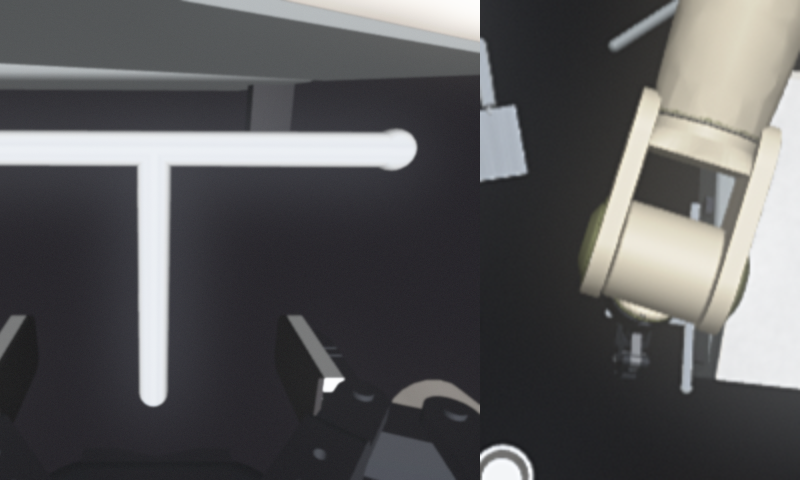

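The pin (x≈153) is centred between the pads (about 30 and 285), and its end reaches past the fingertips. I'll close.

```bash
python3 -m creep '[[[0,0,-0.1,0,0,0],[0,0,-0.1,0,0,0],[0,0,-0.1,0,0,0],[0,0,-0.1,0,0,0],[0,0,-0.1,0,0,0],[0,0,-0.1,0,0,0],[0,0,-0.1,0,0,0],[0,0,-0.1,0,0,0]]]' 0 40
python3 - <<'E'
from h import *
s=ctrl.sense();print(s["eef_pos"],s["force"],s["grip_width"],s["grip_force"])
u=np.array([np.cos(.1495),np.sin(.1495)])
for th in range(0,106,7):
    a=np.radians(th);d=130*(np.cos(a)-1)*u/25;print(th,d.round(2),round(130*np.sin(a)/25,2))
E
```

```text
time_s: 4.12
eef_pos: [700.2, 70.7, 149.0]
ee_rot: [-0.0, 0.652, 0.758, -0.0]
force: [-5.3, -0.5, 3.1]
grip_width: 0.1
grip_force: 39.0
[700.24710988  70.65512046 148.95954602] [-5.28965724 -0.5430897   3.12239609] 0.0999609189620389 38.986390829086304
0 [0. 0.] 0.0
7 [-0.04 -0.01] 0.63
14 [-0.15 -0.02] 1.26
21 [-0.34 -0.05] 1.86
28 [-0.6  -0.09] 2.44
35 [-0.93 -0.14] 2.98
42 [-1.32 -0.2 ] 3.48
49 [-1.77 -0.27] 3.92
56 [-2.27 -0.34] 4.31
63 [-2.81 -0.42] 4.63
70 [-3.38 -0.51] 4.89
77 [-3.99 -0.6 ] 5.07
84 [-4.6  -0.69] 5.17
91 [-5.23 -0.79] 5.2
98 [-5.86 -0.88] 5.15
105 [-6.47 -0.97] 5.02
```

The grip holds on about 9 mm. First part of the arc, to 49°.

```bash
python3 -m creep '[[[-0.04,-0.01,0.63,0,0,0],[-0.15,-0.02,1.26,0,0,0],[-0.34,-0.05,1.86,0,0,0],[-0.6,-0.09,2.44,0,0,0],[-0.93,-0.14,2.98,0,0,0],[-1.32,-0.2,3.48,0,0,0],[-1.77,-0.27,3.92,0,0,0],[-1.77,-0.27,3.92,0,0,0],[-1.77,-0.27,3.92,0,0,0]]]'
```

```text
time_s: 4.87
eef_pos: [657.0, 64.2, 249.4]
ee_rot: [0.002, 0.652, 0.758, 0.002]
force: [7.3, 2.4, 5.7]
grip_width: 0.102
grip_force: 41.6
```

```bash
python3 -m creep '[[[-0.5,-0.07,0.39,0,0,0],[-1.04,-0.15,0.71,0,0,0],[-1.61,-0.24,0.97,0,0,0],[-2.22,-0.33,1.15,0,0,0],[-2.83,-0.42,1.25,0,0,0],[-3.46,-0.52,1.28,0,0,0],[-4.09,-0.61,1.23,0,0,0],[-4.09,-0.61,1.23,0,0,0],[-4.09,-0.61,1.23,0,0,0]]]'
python3 - <<'E'
from h import *
import cv2
a=ctrl.capture("wrist")["image"];b=ctrl.capture("scene")["image"][150:390,320:480]
b=cv2.resize(b,(320,480));cv2.imwrite("pics/w3.png",cv2.hconcat([a,b])[:,:,::-1][:, 160:])
E
```

```text
time_s: 5.62
eef_pos: [553.9, 49.0, 279.3]
ee_rot: [0.001, 0.652, 0.758, 0.001]
force: [-2.8, 3.1, 11.6]
grip_width: 0.1
grip_force: 43.9
```

View pics/w3.png

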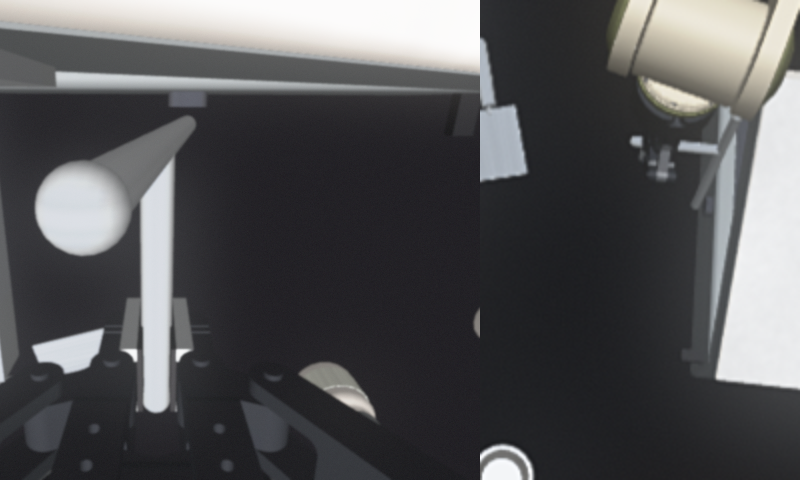

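The rod is past upright: the ball (85,207) is to the front of the pivot end (190,125), with the socket's edge at far left. I'll ease it towards the stop.

```bash
python3 -m creep '[[[-0.15,-0.02,0,0,0,0],[-0.3,-0.05,-0.03,0,0,0],[-0.44,-0.07,-0.05,0,0,0],[-0.44,-0.07,-0.05,0,0,0],[-0.44,-0.07,-0.05,0,0,0]]]'
python3 - <<'E'
from h import *
import cv2
a=ctrl.capture("wrist")["image"];b=ctrl.capture("scene")["image"][150:390,320:480]
b=cv2.resize(b,(320,480));cv2.imwrite("pics/w4.png",cv2.hconcat([a,b])[:,:,::-1][:, 160:])
E
```

```text
time_s: 6.13
eef_pos: [543.5, 47.4, 277.5]
ee_rot: [0.001, 0.652, 0.758, 0.001]
force: [-0.3, 3.1, 7.4]
grip_width: 0.098
grip_force: 43.5
```

View pics/w4.png

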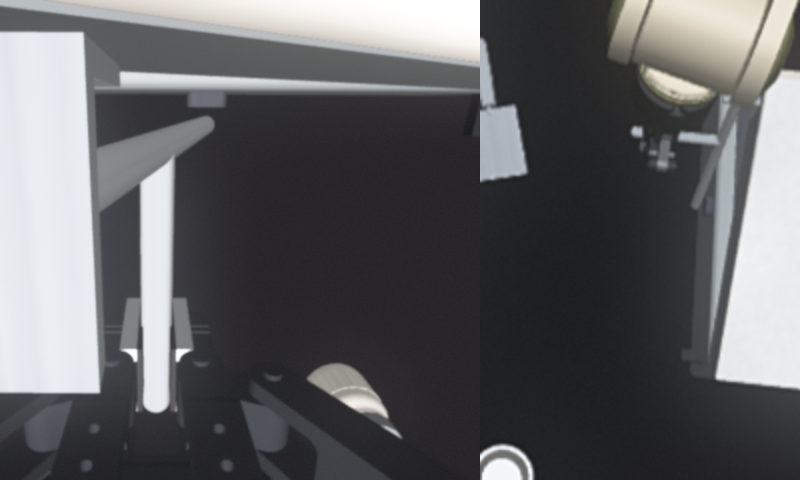

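The ball is now under the socket roof (roof edge x≈100) with no contact force. I'll continue slowly to the stop.

```bash
python3 -m creep '[[[-0.1,-0.02,-0.03,0,0,0],[-0.2,-0.03,-0.05,0,0,0],[-0.2,-0.03,-0.05,0,0,0]]]'; python3 -m creep '[[[-0.1,-0.02,-0.03,0,0,0],[-0.1,-0.02,-0.03,0,0,0],[-0.1,-0.02,-0.03,0,0,0]]]'
```

```text
time_s: 6.48
eef_pos: [538.0, 46.6, 275.7]
ee_rot: [0.0, 0.652, 0.758, 0.0]
force: [-2.0, 2.7, 5.9]
grip_width: 0.098
grip_force: 43.8
time_s: 6.73
eef_pos: [537.1, 46.4, 275.6]
ee_rot: [0.002, 0.652, 0.758, 0.003]
force: [7.6, 7.0, 5.6]
grip_width: 0.103
grip_force: 43.7
```

The stop is felt (+7.6 N in x). I'll back off slightly, release, slide out along the pin and then go up.

```bash
python3 -m creep '[[[0.06,0.01,0,0,0,0],[0.06,0.01,0,0,0,0]]]' && python3 -m creep '[[[0,0,0,0,0,0],[0,0,0,0,0,0],[0,0,0,0,0,0],[0,0,0,0,0,0],[0,0,0,0,0,0],[0,0,0,0,0,0]]]' 60 && python3 -m creep '[[[0.1,-0.5,0,0,0,0],[0.22,-1.5,0,0,0,0],[0.4,-2.6,0,0,0,0],[0.5,-3.6,0,0,0,0],[0.6,-4.2,1,0,0,0],[0.6,-4.2,2.5,0,0,0],[0.6,-5.5,3.5,0,0,0],[0.6,-7,3.5,0,0,0],[0.6,-8,3.5,0,0,0],[0.6,-8,3.5,0,0,0],[0.6,-8,3.5,0,0,0]]]'
python3 - <<'E'
from h import *
import cv2
a=ctrl.capture("top")["image"][150:330,60:270];b=ctrl.capture("scene")["image"][150:390,360:500]
cv2.imwrite("pics/w5.png",cv2.hconcat([cv2.resize(a,(467,400)),cv2.resize(b,(233,400))])[:,:,::-1])
E
```

```text
time_s: 6.9
eef_pos: [537.6, 46.5, 275.6]
ee_rot: [0.0, 0.652, 0.758, 0.001]
force: [-1.4, 3.7, 9.4]
grip_width: 0.097
grip_force: 44.1
time_s: 7.4
eef_pos: [537.0, 45.9, 274.2]
ee_rot: [-0.0, 0.652, 0.758, -0.0]
force: [-0.3, 0.4, 0.7]
grip_width: 0.701
grip_force: 0.0
time_s: 8.32
eef_pos: [551.8, -155.9, 361.5]
ee_rot: [-0.0, 0.653, 0.757, -0.0]
force: [-0.5, 0.9, -0.8]
grip_width: 0.702
grip_force: 0.0
```

View pics/w5.png

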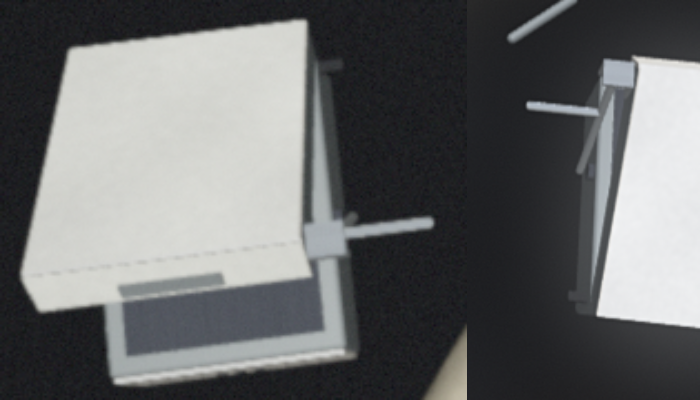

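The rod stands with its end under the socket roof (about (325,240) in the left crop, pixel (206,258) in the full top view). The roof is where it was before, so the hood hasn't moved. The gripper is clear.

```bash
python3 -c "
from rig import ctrl
print(ctrl.finish_job())"
```

```text
the job is handed in; nothing more can be done
None
```

The open incubator's prop rod is seated in the hood socket and released, the hood is still raised where it was, the closed unit's rod was not touched, and the job is handed in.

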